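# Lock the probe holder onto its ball stand

### The arm

A 7-joint arm with a two-finger parallel gripper is mounted at the origin on the work surface. World frame = base frame: x ahead of the robot, y to its left, z up, the work surface at z = 0. Lengths are in m, angles in rad, forces in N, time in s.
With the tool pointing down it reaches from about 0.425 to 0.875 m from the base axis. Payload 9.9 kg.
Tool frame: the origin (TCP) lies on the centre line of the jaws, within the pads' length; the fingertips stand 17 mm ahead of it and the grasp point (between the pads) lies 2 mm behind it; y points along the fingers, z is the direction in which the jaws open and shut, and the axes are right-handed (so a half turn about y gives the same grasp; the last joint's range is limited). The gripper opens to 85 mm and grips with 20 to 120 N. Pads are 22 mm wide; open, the fingers measure 114 mm over their backs; the gripper's body (76 mm by 85 mm) begins 54 mm behind the grasp point. The pads swing forward as they close: fully open they stand 13 mm farther back than shut.
Start: joints at [1.205, 0.576, 0.025, 1.437, -0.015, 1.129, -0.057], TCP at [0.188, -0.648, 0.248] pointing down, gripper open.
Joint ranges: [-2.76, 2.76], [-0.34, 2.15], [-1.52, 1.57], [0.19, 2.46], [-1.09, 4.23], [0.17, 1.99], [-2.82, 2.82]. Speed limits (rad/s): [2.22, 2.22, 3.01, 3.01, 3.14, 3.14, 3.14].

### API

Orientations are given as a 3x3 rotation matrix whose columns are the frame's x, y, z axes.
In Python, from station import readout, eyes, bot gives the robot as it stands. The module is installed in compiled form; this text tells all that it offers.
- The arm moves only by the tool step_arm, never from a script. Its argument "commands" is a list of rows, each an object with "rotation": the turn, a rotation vector about the tool's x, y, z in rad, a list of three; "delta_pos": the shift along the tool's x, y, z in mm, a list of three; "jaw": the opening in per cent of the stroke, from 0 (shut) to 100 (fully open). In form: [{"rotation": [rx, ry, rz], "delta_pos": [dx, dy, dz], "jaw": jaw}, ...]. A call has 1 to 20 rows; each row shifts and turns the commanded pose from where the row before left it, along the tool's axes as they then stand; what a row does not reach is not made up. A row lasts 1/8 s, in which the tool goes at most 62.5 mm and 10.7 degrees, less where a joint would pass 70% of its speed; a pose out of reach is approached as far as the arm can. A call with a gripper value outside its range is refused whole. The fingers move at their own pace and stop on an object; "squeeze" is the grip in N (left out, the last holds). Time passes only in rows, so rows that do not move let the fingers close. It gives the time, the measured TCP pose, the force and the opening at its end, in the units of the state.
- readout.read_state(): the state, without advancing time (a new reading comes with each control period).
- eyes.grab_frame(name): name is "side" or "top"; returns a dict with "img" (400x640x3 uint8, red, green, blue), "fovy" (degrees; the focal length in pixels is half the picture's height over the tangent of half this angle, whatever the lens; pixels are square), "cx", "cy" (the principal point, pixels), "rvec" (rotation vector, rad) and "tvec" (3), from world to camera coordinates, as OpenCV has them. Camera axes: x right, y down, z forward; pixel columns grow to the right and rows downward; lengths in m; the calibration is good to about 2 mm. A picture is of the moment at which its call begins. There is no depth.
- bot.job_done(): hands the job in, once; it reports no verdict.
The state is a dict: "clock": time; "joint_pos": joint angles; "dq": joint speeds; "tau": joint torques, N m; "position": TCP position; "eef_rot": TCP orientation; "force": force on the tool from outside, world axes, zero at the start; "torque": the same for the moment, N m; "width": opening from 0.0 (shut) to 1.0 (fully open).
Only numpy, scipy, OpenCV 4.12 (cv2) and the standard library are available. Lean on these libraries where they do the work, as an engineer would, in place of code of your own. Each camera call takes 0.05 s, during which the arm holds its last target. There are 200 camera calls.

### The job

Mount the probe holder on the ball stand with the yellow disc: first raise the holder's locking handle by its red grip while it still stands on the bench, then lower its socket gently over the yellow stand's ball until it sits fully home and level (do not drop it), and finally press the handle all the way down to lock it. Let go and leave it there.

Things in the scene. Friction and masses are not known exactly. Their poses are not given: they have to be found in the camera images.
- coupler: Loose probe holder, 0.5 kg, upright: grey cup (53 wide, 46 high; bore 41 wide, 41 deep, open below) with an aluminium grip block on top (30 in x, 20 in y, z 46 to 84; grip its y faces at z 65 to 78). Origin: cup axis at the flat underside, z up. +x: along the grey tongue (35 wide, 30 high, to x 75) and the red-gripped handle. -x: thin brass rod at z 72 to x -105. All mm.
- handle (a joint): Holder's locking handle, rad: 0 down, level over the tongue (locked, so at the start); 0.75 fully raised (stop). Hinge along the holder's y at x 32, z 42 mm; raising swings the red grip up and towards the cup. Turns lightly (1 N at its end), stays where left. While down, its pawl stands in the way of the ball in the bore; from 0.4 up the bore is free.
- handle_end (a point): Centre of the handle's red grip, a short cylinder lying along the holder's y (24 mm long, 20 mm thick) that turns freely on its axis, 75 mm from the hinge: at x 107, z 42 mm of the holder when down, past the tongue's end with free space below. Pinch its two flat ends (along the holder's y). The bar from hinge to grip is dark, 12 mm wide, 8 mm thick.
- ball_stand: The right stand, fixed: yellow disc 160 mm across, 14 mm thick, with a 36 mm steel ball on a short neck at its middle (ball centre 36 mm, top 54 mm above the bench). Origin: centre of the disc's underside, z up. Holder home: underside flat on the disc, 14 mm above this origin, ball in the bore, any heading. A like stand with a blue disc is the wrong one.
There are look-alikes about, which are no part of the job. Several things look just like the ball_stand: the one meant starts farthest to the robot's right.

How it is judged:
By the outcome, as a careful person would: the job done as asked, in the order asked, and still so for the second after the job is handed in, with the robot touching nothing.
It also fails if it takes over 54 s, if anything falls off the work surface, if the arm or the gripper's body presses on something with over 40 N, if the wrist force passes 120 N, or if a joint passes its speed limit or range.

## Working session

There is one attempt and no reset: what is moved stays moved. The work goes in short steps, Python scripts to look and compute and a tool call to move; the robot and the scene stay as the last step left them, time stands still between calls to the robot, and variables do not carry over. Pictures are saved under pics/ and viewed, about 8 in all and at most 12, crops included, and the job is handed in when it is done.

Besides the shell and the picture viewer there is one more tool, called after "Emit:" as name([rows], argument=value, ...), one row to a line, values as JSON. step_arm: Moves the arm, as the interface text tells. Its arguments: {"type":"object","properties":{"commands":{"type":"array","items":{"type":"object","properties":{"rotation":{"type":"array","items":{"type":"number"}},"delta_pos":{"type":"array","items":{"type":"number"}},"jaw":{"type":"number"}}}},"squeeze":{"type":"number"}},"required":["commands"]}

```bash
mkdir -p pics
python3 - <<'E'
from station import readout, eyes
import cv2,numpy as np
s=readout.read_state();print({k:np.round(v,3).tolist() for k,v in s.items()})
for n in("side","top"):
    f=eyes.grab_frame(n);cv2.imwrite(f"pics/{n}0.png",f["img"][:,:,::-1])
    print(n,{k:np.round(f[k],4).tolist() for k in f if k!="img"})
    R=cv2.Rodrigues(np.array(f["rvec"]))[0];print((-R.T@np.array(f["tvec"]).ravel()).round(3),R.round(3).tolist())
E
```

```text
{'clock': 0.0, 'joint_pos': [1.205, 0.577, 0.025, 1.438, -0.015, 1.129, -0.056], 'dq': [-0.002, -0.001, 0.002, -0.001, -0.0, 0.001, 0.0], 'tau': [-0.0, -76.577, 2.25, -28.597, 0.015, 0.013, 0.0], 'position': [0.188, -0.648, 0.247], 'eef_rot': [[-0.961, -0.001, 0.278], [-0.278, 0.002, -0.961], [0.0, -1.0, -0.002]], 'force': [-0.435, 0.102, -0.029], 'torque': [-0.021, -0.017, -0.018], 'width': 1.001}
side {'fovy': 52.1937, 'cx': 320.1799, 'cy': 199.9705, 'rvec': [2.3188, -0.0647, 0.0487], 'tvec': [-0.5902, 0.104, 0.8901]}
[ 0.543 -0.616  0.691] [[0.998, -0.062, 0.015], [-0.031, -0.68, -0.733], [0.056, 0.731, -0.68]]
top {'fovy': 45.537, 'cx': 317.1773, 'cy': 194.6664, 'rvec': [2.2051, -2.0064, 0.2082], 'tvec': [0.022, 0.6051, 1.2333]}
[0.335 0.054 1.331] [[0.094, -0.996, -0.0], [-0.974, -0.092, -0.205], [0.205, 0.02, -0.979]]
```

View pics/side0.png

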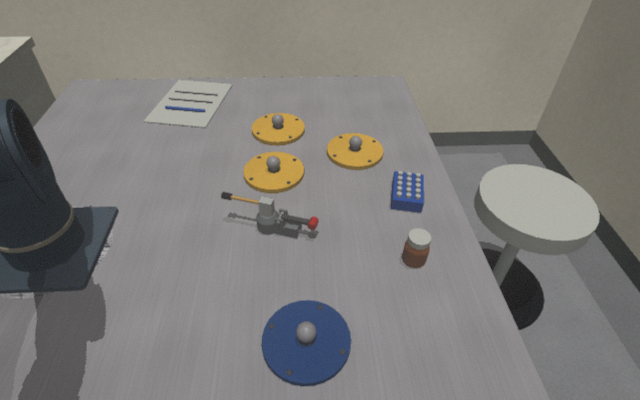

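View pics/top0.png

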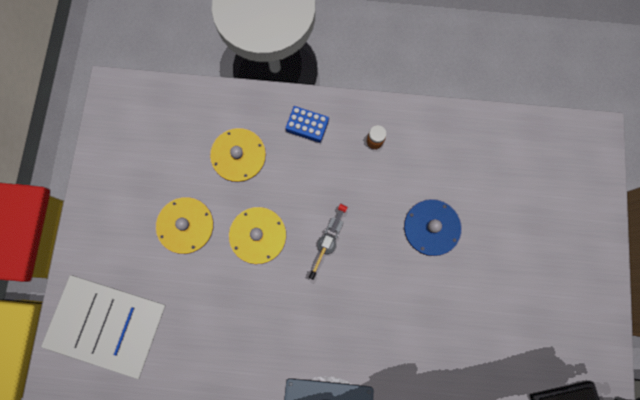

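Side view: the holder is at about (268,215) with its red grip at (313,223). There are yellow stands at (274,171), (355,150) and (278,128), and the blue one is at (306,340). In the top view, image right is -y. The yellow stands there are at (257,236), (238,155) and (184,225), so the one at (257,236) looks like the rightmost. Next I'll measure.

```bash
cat > h.py <<'E'
import cv2,numpy as np
from station import readout, eyes
def cam(n):
    f=eyes.grab_frame(n);f["R"]=cv2.Rodrigues(np.array(f["rvec"],float))[0];f["t"]=np.array(f["tvec"],float).ravel()
    F=200/np.tan(np.radians(f["fovy"])/2);f["K"]=np.array([[F,0,f["cx"]],[0,F,f["cy"]],[0,0,1]]);f["P"]=f["K"]@np.c_[f["R"],f["t"]];return f
def atz(f,uv,z):
    d=f["R"].T@np.linalg.solve(f["K"],[*uv,1]);c=-f["R"].T@f["t"];return c+d*(z-c[2])/d[2]
def tri(a,b,ua,ub):
    X=cv2.triangulatePoints(a["P"],b["P"],np.array(ua,float),np.array(ub,float)).ravel();return X[:3]/X[3]
def proj(f,X):
    p=f["P"]@np.r_[X,1];return p[:2]/p[2]
def blobs(f,lo,hi,amin=15):
    hsv=cv2.cvtColor(f["img"],cv2.COLOR_RGB2HSV);m=cv2.inRange(hsv,np.array(lo),np.array(hi))
    n,_,s,c=cv2.connectedComponentsWithStats(m);return [(s[i,4],c[i].round(1).tolist()) for i in range(1,n) if s[i,4]>=amin]
E
python3 - <<'E'
from h import *
S,T=cam("side"),cam("top")
for f,n in((S,"side"),(T,"top")):
    print(n,"yellow",[(a,c,atz(f,c,.014).round(4).tolist()) for a,c in blobs(f,(18,150,120),(32,255,255),300)])
    print("red",[(a,c) for a,c in blobs(f,(0,160,80),(6,255,255),8)+blobs(f,(172,160,80),(180,255,255),8)])
for n,f,(u,v,w,h) in(("s",S,(210,150,130,100)),("t",T,(220,190,140,100))):
    c=cv2.resize(f["img"][v:v+h,u:u+w,::-1],None,fx=6,fy=6,interpolation=cv2.INTER_CUBIC)
    cv2.imwrite(f"pics/{n}1.png",c)
a=cv2.imread("pics/s1.png");a=cv2.resize(a,(520,400)) 
b=cv2.resize(cv2.imread("pics/t1.png"),None,fx=.6667,fy=.6667)
E
```

```text
side yellow [(np.int32(917), [277.7, 128.6], [0.4906, 0.4292, 0.014]), (np.int32(1126), [354.4, 150.7], [0.7066, 0.3084, 0.014]), (np.int32(1428), [273.4, 171.7], [0.4822, 0.2247, 0.014])]
red [(np.int32(8), [313.5, 218.9])]
top yellow [(np.int32(2011), [237.8, 155.0], [0.7051, 0.3181, 0.014]), (np.int32(2220), [184.5, 225.4], [0.4886, 0.4398, 0.014]), (np.int32(2215), [257.1, 235.3], [0.4802, 0.235, 0.014]), (np.int32(2427), [12.6, 344.5], [0.1307, 0.8453, 0.014])]
red [(np.int32(3560), [18.5, 227.9]), (np.int32(35), [342.3, 207.7])]
```

View pics/s1.png

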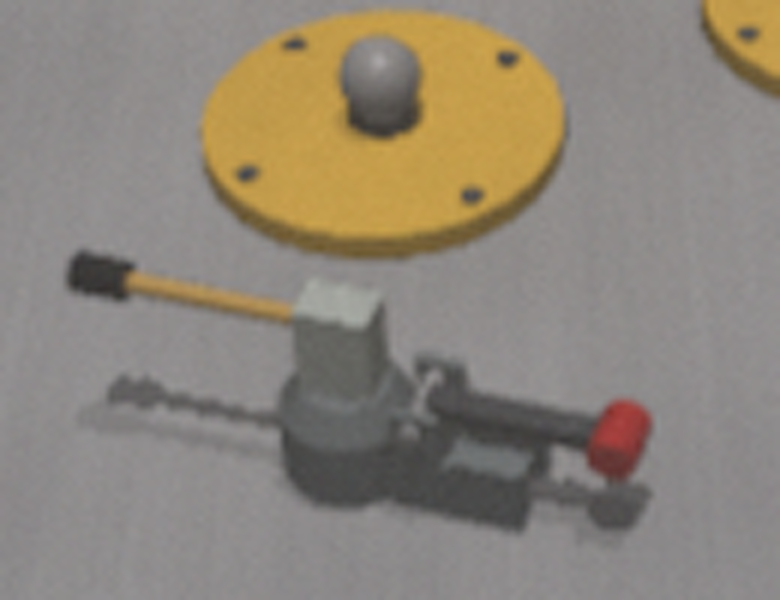

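```bash
python3 -c "
import cv2;a=cv2.imread('pics/top0.png')[190:290,290:370];cv2.imwrite('pics/t2.png',cv2.resize(a,None,fx=6,fy=6,interpolation=2))"
```

```text
(no output)
```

View pics/t2.png

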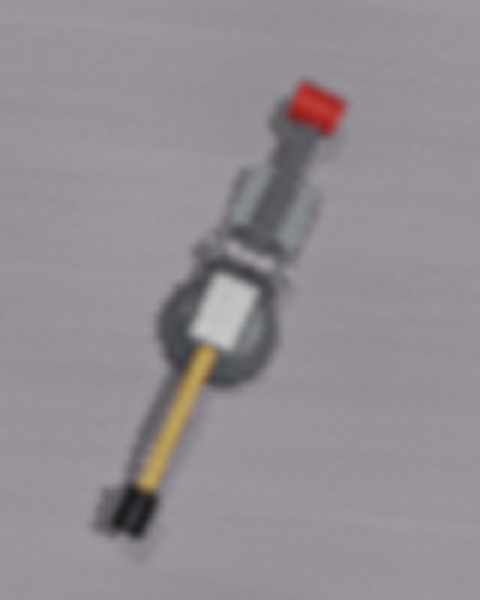

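The side crop shows the block top at (340,302), the red grip at (619,439) and the target ball at (381,75). The top crop shows the block top at (225,313), the red grip at (317,108) and the rod cap at (132,510). These are in 6x crop pixels. I'll turn them into positions.

Run:
```python
from h import *
S,T=cam("side"),cam("top")
c=lambda u,v,o:np.array([(u+.5)/6-.5+o[0],(v+.5)/6-.5+o[1]])
so,to=(210,150),(290,190)
g=cv2.cvtColor(T["img"],cv2.COLOR_RGB2HSV)
sub=g[222:250,244:272,1]; m=(sub<90).astype(np.uint8); n,_,st,ce=cv2.connectedComponentsWithStats(m)
i=1+np.argmax(st[1:,4]); ballT=ce[i]+[244,222]; print("ballT",ballT,st[i])
sub=g; gs=cv2.cvtColor(S["img"],cv2.COLOR_RGB2HSV)[150:180,262:286,1]
print("ball",ballT)
for n,a,b,z in(("ball",c(381,75,so),ballT,.036),("block",c(340,302,so),c(225,313,to),.084),("red",c(619,439,so),c(317,108,to),.042),("cap",c(99,275,so),c(132,510,to),.072)):
    print(n,"tri",tri(S,T,a,b).round(4),"side",atz(S,a,z).round(4),"top",atz(T,b,z).round(4))
# outline of yellow disc top face by model: project rim and compare
hsv=cv2.cvtColor(T["img"],cv2.COLOR_RGB2HSV);m=cv2.inRange(hsv,np.array((18,120,80)),np.array((34,255,255)))[195:275,222:292]
cn=max(cv2.findContours(m,0,cv2.CHAIN_APPROX_NONE)[0],key=len);e=cv2.fitEllipse(cn);print("ell",e, atz(T,np.array(e[0])+[222,195],.010).round(4))
```

```text
ballT [255.81451613 233.63709677] [  6   6  13  12 124]
ball [255.81451613 233.63709677]
ball tri [0.4822 0.236  0.0369] side [0.4825 0.2373 0.036 ] top [0.482  0.2361 0.036 ]
block tri [0.4738 0.041  0.0833] side [0.475  0.0406 0.084 ] top [0.4729 0.0408 0.084 ]
red tri [0.575  0.0069 0.0425] side [0.5749 0.0073 0.042 ] top [0.5751 0.0069 0.042 ]
cap tri [0.3843 0.073  0.0719] side [0.3835 0.0726 0.072 ] top [0.385  0.0732 0.072 ]
ell ((35.023685455322266, 40.24879455566406), (54.974388122558594, 56.22793960571289), 52.84634780883789) [0.4807 0.2358 0.01  ]
```

All measurements agree: the red-to-block distance is 107 mm and the heights match.

- **Stand:** (0.481, 0.236), the rightmost yellow.
- **Holder:** origin (0.474, 0.041), heading about -0.333.

First I'll move above the red grip, then turn.

Emit:
step_arm([
  {"delta_pos":[-31,0,-29],"jaw":100},
  {"delta_pos":[-31,0,-29]},
  {"delta_pos":[-31,0,-29]},
  {"delta_pos":[-31,0,-29]},
  {"delta_pos":[-31,0,-29]},
  {"delta_pos":[-31,0,-29]},
  {"delta_pos":[-31,0,-29]},
  {"delta_pos":[-31,0,-29]},
  {"delta_pos":[-31,0,-29]},
  {"delta_pos":[-31,0,-29]},
  {"delta_pos":[-31,0,-29]},
  {"delta_pos":[-31,0,-29]},
  {"delta_pos":[-31,0,-29]},
  {"delta_pos":[-31,0,-29]},
  {"delta_pos":[-31,0,-29]},
  {"delta_pos":[-31,0,-29]},
  {"delta_pos":[-31,0,-29]},
  {"delta_pos":[-27,0,-29]},
], squeeze=20)

```text
schema error: expected keys rotation, delta_pos, jaw
```

Emit:
step_arm([
  {"rotation":[0,-0.18,0],"jaw":60},
  {"rotation":[0,-0.18,0]},
  {"rotation":[0,-0.18,0]},
  {"rotation":[0,-0.18,0]},
  {"rotation":[0,-0.18,0]},
  {"rotation":[0,-0.18,0]},
  {"rotation":[0,-0.18,0]},
  {"rotation":[0,-0.18,0]},
  {"rotation":[0,-0.18,0]},
  {"rotation":[0,-0.18,0]},
  {"rotation":[0,-0.18,0]},
  {"rotation":[0,-0.18,0]},
  {"rotation":[0,-0.18,0]},
  {"rotation":[0,-0.18,0]},
  {"rotation":[0,0,0]},
  {"rotation":[0,0,0]},
])

```text
schema error: expected keys rotation, delta_pos, jaw
```

```bash
cat >> h.py <<'E'
def delta(x,y,z,heading):
    "tool-frame shift (mm) and turn to put the TCP at x,y,z, tool x along heading, tool y down"
    from scipy.spatial.transform import Rotation as Ro
    s=readout.read_state();R=np.array(s["eef_rot"]);p=np.array(s["position"])
    c,si=np.cos(heading),np.sin(heading);G=np.array([[c,0,-si],[si,0,c],[0,-1,0]])
    print("t",round(s["clock"],2),"p",p.round(4),"shift",(1000*R.T@([x,y,z]-p)).round(1),"turn",Ro.from_matrix(R.T@G).as_rotvec().round(3),"w",round(s["width"],3),"F",np.round(s["force"],1),"j",np.round(s["joint_pos"],2))
E
python3 -c "
from h import *
delta(.575,.007,.040,-.333)"
```

```text
t 0.3 p [ 0.1877 -0.6483  0.248 ] shift [-554.3  208.3 -521.6] turn [ 0.000e+00 -2.527e+00 -1.000e-03] w 1.006 F [ 0.3 -0.5 -0.5] j [ 1.21  0.58  0.02  1.44 -0.01  1.13 -0.06]
```

Emit:
step_arm([
  {"rotation":[0,0,0],"delta_pos":[-31,0,-29],"jaw":100},
  {"rotation":[0,0,0],"delta_pos":[-31,0,-29],"jaw":100},
  {"rotation":[0,0,0],"delta_pos":[-31,0,-29],"jaw":100},
  {"rotation":[0,0,0],"delta_pos":[-31,0,-29],"jaw":100},
  {"rotation":[0,0,0],"delta_pos":[-31,0,-29],"jaw":100},
  {"rotation":[0,0,0],"delta_pos":[-31,0,-29],"jaw":100},
  {"rotation":[0,0,0],"delta_pos":[-31,0,-29],"jaw":100},
  {"rotation":[0,0,0],"delta_pos":[-31,0,-29],"jaw":100},
  {"rotation":[0,0,0],"delta_pos":[-31,0,-29],"jaw":100},
  {"rotation":[0,0,0],"delta_pos":[-31,0,-29],"jaw":100},
  {"rotation":[0,0,0],"delta_pos":[-31,0,-29],"jaw":100},
  {"rotation":[0,0,0],"delta_pos":[-31,0,-29],"jaw":100},
  {"rotation":[0,0,0],"delta_pos":[-31,0,-29],"jaw":100},
  {"rotation":[0,0,0],"delta_pos":[-31,0,-29],"jaw":100},
  {"rotation":[0,0,0],"delta_pos":[-31,0,-29],"jaw":100},
  {"rotation":[0,0,0],"delta_pos":[-31,0,-29],"jaw":100},
  {"rotation":[0,0,0],"delta_pos":[-31,0,-29],"jaw":100},
  {"rotation":[0,0,0],"delta_pos":[-27,0,-29],"jaw":100},
], squeeze=20)

```text
clock: 2.55
position: [0.5754, 0.0084, 0.2483]
eef_rot: [[-0.961, 0.0, 0.278], [-0.278, 0.0, -0.961], [-0.0, -1.0, 0.0]]
force: [0.2, 0.9, -0.2]
width: 1.002
```

Emit:
step_arm([
  {"rotation":[0,-0.18,0],"delta_pos":[0,0,0],"jaw":60},
  {"rotation":[0,-0.18,0],"delta_pos":[0,0,0],"jaw":60},
  {"rotation":[0,-0.18,0],"delta_pos":[0,0,0],"jaw":60},
  {"rotation":[0,-0.18,0],"delta_pos":[0,0,0],"jaw":60},
  {"rotation":[0,-0.18,0],"delta_pos":[0,0,0],"jaw":60},
  {"rotation":[0,-0.18,0],"delta_pos":[0,0,0],"jaw":60},
  {"rotation":[0,-0.18,0],"delta_pos":[0,0,0],"jaw":60},
  {"rotation":[0,-0.18,0],"delta_pos":[0,0,0],"jaw":60},
  {"rotation":[0,-0.18,0],"delta_pos":[0,0,0],"jaw":60},
  {"rotation":[0,-0.18,0],"delta_pos":[0,0,0],"jaw":60},
  {"rotation":[0,-0.18,0],"delta_pos":[0,0,0],"jaw":60},
  {"rotation":[0,-0.18,0],"delta_pos":[0,0,0],"jaw":60},
  {"rotation":[0,-0.18,0],"delta_pos":[0,0,0],"jaw":60},
  {"rotation":[0,-0.18,0],"delta_pos":[0,0,0],"jaw":60},
  {"rotation":[0,0,0],"delta_pos":[0,0,0],"jaw":60},
  {"rotation":[0,0,0],"delta_pos":[0,0,0],"jaw":60},
])

```text
clock: 4.55
position: [0.5747, 0.0069, 0.2483]
eef_rot: [[0.941, -0.0, 0.337], [-0.337, 0.0, 0.941], [-0.0, -1.0, -0.0]]
force: [-0.3, -0.2, -0.2]
width: 0.601
```

```bash
python3 -c "
from h import *
delta(.575,.007,.040,-.333)"
```

```text
t 4.55 p [0.5747 0.0069 0.2483] shift [3.000e-01 2.083e+02 2.000e-01] turn [ 0.    -0.011 -0.   ] w 0.601 F [-0.3 -0.2 -0.2] j [ 0.42  0.51 -0.79  1.69  0.4   1.11  0.73]
```

Emit:
step_arm([
  {"rotation":[0,-0.01,0],"delta_pos":[0,40,0],"jaw":60},
  {"rotation":[0,0,0],"delta_pos":[0,40,0],"jaw":60},
  {"rotation":[0,0,0],"delta_pos":[0,40,0],"jaw":60},
  {"rotation":[0,0,0],"delta_pos":[0,40,0],"jaw":60},
  {"rotation":[0,0,0],"delta_pos":[0,30,0],"jaw":60},
  {"rotation":[0,0,0],"delta_pos":[0,18,0],"jaw":60},
  {"rotation":[0,0,0],"delta_pos":[0,0,0],"jaw":60},
  {"rotation":[0,0,0],"delta_pos":[0,0,0],"jaw":40},
  {"rotation":[0,0,0],"delta_pos":[0,0,0],"jaw":34},
  {"rotation":[0,0,0],"delta_pos":[0,0,0],"jaw":28},
  {"rotation":[0,0,0],"delta_pos":[0,0,0],"jaw":20},
  {"rotation":[0,0,0],"delta_pos":[0,0,0],"jaw":20},
  {"rotation":[0,0,0],"delta_pos":[0,0,0],"jaw":20},
  {"rotation":[0,0,0],"delta_pos":[0,0,0],"jaw":20},
], squeeze=20)

```text
clock: 6.3
position: [0.5754, 0.0071, 0.0407]
eef_rot: [[0.946, 0.001, 0.324], [-0.324, 0.0, 0.946], [0.001, -1.0, 0.001]]
force: [0.6, -0.7, 5.4]
width: 0.274
```

Run:
```python
from h import *
delta(.575,.007,.040,-.333)
a=[c["img"][v:v+100,u:u+100,::-1] for c,u,v in((cam("side"),250,150),(cam("top"),290,180))]
cv2.imwrite("pics/p1.png",cv2.resize(np.hstack(a),None,fx=4,fy=4,interpolation=2))
th=np.linspace(0,.75,9);print(np.diff(75*np.cos(th)).round(1),np.diff(75*np.sin(th)).round(1))
```

```text
t 6.3 p [0.5754 0.0071 0.0407] shift [-0.3  0.7 -0.2] turn [-0.001  0.003  0.001] w 0.274 F [ 0.6 -0.7  5.4] j [ 0.3   0.75 -0.62  1.9   0.66  0.7   0.52]
[-0.3 -1.  -1.6 -2.3 -2.9 -3.5 -4.  -4.5] [7.  7.  6.8 6.7 6.4 6.1 5.8 5.4]
```

View pics/p1.png

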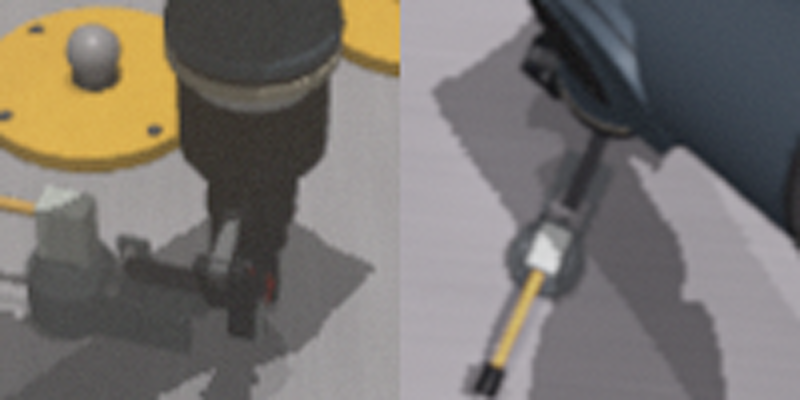

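The grip is pinched (width 23 mm). In the picture, the red grip sits between the fingers at (265,290) and the holder is still upright. Now I'll raise it along the arc.

Emit:
step_arm([
  {"rotation":[0,0,0],"delta_pos":[-0.3,-7,0],"jaw":20},
  {"rotation":[0,0,0],"delta_pos":[-1,-7,0],"jaw":20},
  {"rotation":[0,0,0],"delta_pos":[-1.6,-6.8,0],"jaw":20},
  {"rotation":[0,0,0],"delta_pos":[-2.3,-6.7,0],"jaw":20},
  {"rotation":[0,0,0],"delta_pos":[-2.9,-6.4,0],"jaw":20},
  {"rotation":[0,0,0],"delta_pos":[-3.5,-6.1,0],"jaw":20},
  {"rotation":[0,0,0],"delta_pos":[-4,-5.8,0],"jaw":20},
  {"rotation":[0,0,0],"delta_pos":[-3.5,-4,0],"jaw":20},
  {"rotation":[0,0,0],"delta_pos":[0,0,0],"jaw":20},
  {"rotation":[0,0,0],"delta_pos":[0,0,0],"jaw":20},
], squeeze=20)

```text
clock: 7.65
position: [0.557, 0.0132, 0.0902]
eef_rot: [[0.946, 0.001, 0.324], [-0.324, 0.0, 0.946], [0.001, -1.0, 0.0]]
force: [4.7, -1.3, 4.1]
width: 0.273
```

Run:
```python
from h import *
delta(.575,.007,.040,-.333)
a=[c["img"][v:v+100,u:u+100,::-1] for c,u,v in((cam("side"),235,140),(cam("top"),290,180))]
cv2.imwrite("pics/p2.png",cv2.resize(np.hstack(a),None,fx=4,fy=4,interpolation=2))
```

```text
t 7.65 p [0.557  0.0132 0.0902] shift [19.  50.2 -0.1] turn [-0.     0.003  0.001] w 0.273 F [ 4.7 -1.3  4.1] j [ 0.33  0.67 -0.68  1.91  0.59  0.77  0.55]
```

View pics/p2.png

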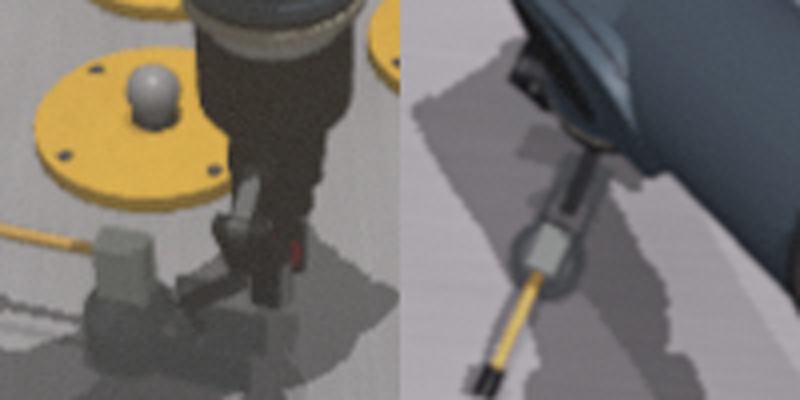

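The handle is raised and the holder still stands on the bench. Now I'll release and move up and back so the camera can see it.

Emit:
step_arm([
  {"rotation":[0,0,0],"delta_pos":[0,0,0],"jaw":35},
  {"rotation":[0,0,0],"delta_pos":[0,0,0],"jaw":50},
  {"rotation":[0,0,0],"delta_pos":[0,0,0],"jaw":60},
  {"rotation":[0,0,0],"delta_pos":[0,0,0],"jaw":60},
  {"rotation":[0,0,0],"delta_pos":[0,-20,0],"jaw":60},
  {"rotation":[0,0,0],"delta_pos":[0,-40,0],"jaw":60},
  {"rotation":[0,0,0],"delta_pos":[0,-40,0],"jaw":60},
  {"rotation":[0,0,0],"delta_pos":[50,-30,0],"jaw":60},
  {"rotation":[0,0,0],"delta_pos":[50,0,0],"jaw":60},
  {"rotation":[0,0,0],"delta_pos":[0,0,0],"jaw":60},
  {"rotation":[0,0,0],"delta_pos":[0,0,0],"jaw":60},
], squeeze=20)

```text
clock: 9.12
position: [0.6505, -0.0186, 0.2195]
eef_rot: [[0.946, -0.001, 0.323], [-0.323, 0.001, 0.946], [-0.002, -1.0, 0.0]]
force: [-0.4, 0.1, 0.4]
width: 0.597
```

Run:
```python
from h import *
delta(.474,.041,.070,-.333)
S,T=cam("side"),cam("top")
a=[c["img"][v:v+100,u:u+100,::-1] for c,u,v in((S,225,150),(T,290,180))]
cv2.imwrite("pics/p3.png",cv2.resize(np.hstack(a),None,fx=4,fy=4,interpolation=2))
d=lambda a:np.array([.474,.041,0])+[a[0]*.945+a[1]*.327,-a[0]*.327+a[1]*.945,a[2]]
for n,X in(("block",(0,0,.084)),("red.7",(.0894,0,.0903)),("cap",(-.095,0,.072))):print(n,proj(S,d(X)).round(1)-[225,150],proj(T,d(X)).round(1)-[290,180])
```

```text
t 9.12 p [ 0.6505 -0.0186  0.2195] shift [-186.1  149.8   -0.7] turn [-0.     0.004 -0.002] w 0.597 F [-0.4  0.1  0.4] j [ 0.39  0.65 -0.75  1.53  0.47  1.16  0.79]
block [40.8 49.8] [37.  61.3]
red.7 [80.  55.7] [51.  30.3]
cap [ 1.4 45.6] [22.  94.9]
```

View pics/p3.png

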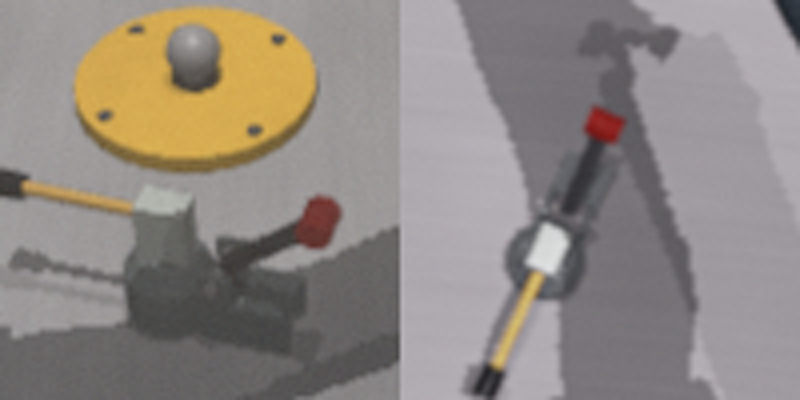

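The handle is raised to about 0.68 and the holder hasn't moved; predicted and seen pixels agree to within 1 px. Next I'll grasp the block.

Emit:
step_arm([
  {"rotation":[0,0,0],"delta_pos":[-40,0,0],"jaw":60},
  {"rotation":[0,0,0],"delta_pos":[-50,0,0],"jaw":60},
  {"rotation":[0,0,0],"delta_pos":[-50,0,0],"jaw":60},
  {"rotation":[0,0,0],"delta_pos":[-46,0,-0.7],"jaw":60},
  {"rotation":[0,0,0],"delta_pos":[0,30,0],"jaw":60},
  {"rotation":[0,0,0],"delta_pos":[0,40,0],"jaw":60},
  {"rotation":[0,0,0],"delta_pos":[0,40,0],"jaw":60},
  {"rotation":[0,0,0],"delta_pos":[0,26,0],"jaw":60},
  {"rotation":[0,0,0],"delta_pos":[0,13,0],"jaw":60},
  {"rotation":[0,0,0],"delta_pos":[0,0,0],"jaw":50},
  {"rotation":[0,0,0],"delta_pos":[0,0,0],"jaw":36},
  {"rotation":[0,0,0],"delta_pos":[0,0,0],"jaw":28},
  {"rotation":[0,0,0],"delta_pos":[0,0,0],"jaw":20},
  {"rotation":[0,0,0],"delta_pos":[0,0,0],"jaw":12},
  {"rotation":[0,0,0],"delta_pos":[0,0,0],"jaw":10},
  {"rotation":[0,0,0],"delta_pos":[0,0,0],"jaw":10},
], squeeze=20)

```text
clock: 11.22
position: [0.4756, 0.0406, 0.0718]
eef_rot: [[0.946, 0.001, 0.324], [-0.324, -0.0, 0.946], [0.001, -1.0, 0.0]]
force: [-0.9, 0.2, 7.4]
width: 0.232
```

Emit:
step_arm([
  {"rotation":[0,0,0],"delta_pos":[0,0,0],"jaw":10},
  {"rotation":[0,0,0],"delta_pos":[0,0,0],"jaw":10},
], squeeze=90)

```text
clock: 11.48
position: [0.4756, 0.0407, 0.072]
eef_rot: [[0.946, 0.002, 0.324], [-0.324, -0.0, 0.946], [0.002, -1.0, 0.0]]
force: [-1.2, 0.3, 10.2]
width: 0.22
```

```bash
python3 -c "
from h import *
delta(.481,.236,.150,-.333)"
```

```text
t 11.47 p [0.4756 0.0407 0.072 ] shift [-58.  -78.  186.6] turn [-0.     0.003  0.002] w 0.22 F [-1.2  0.3 10.2] j [ 0.26  0.61 -0.65  2.13  0.65  0.6   0.38]
```

Emit:
step_arm([
  {"rotation":[0,0,0],"delta_pos":[0,-10,0],"jaw":10},
  {"rotation":[0,0,0],"delta_pos":[0,-20,0],"jaw":10},
  {"rotation":[0,0,0],"delta_pos":[0,-30,0],"jaw":10},
  {"rotation":[0,0,0],"delta_pos":[0,-22,0],"jaw":10},
  {"rotation":[0,0,0],"delta_pos":[-4,0,14],"jaw":10},
  {"rotation":[0,0,0],"delta_pos":[-8,0,25],"jaw":10},
  {"rotation":[0,0,0],"delta_pos":[-10,0,32],"jaw":10},
  {"rotation":[0,0,0],"delta_pos":[-10,0,32],"jaw":10},
  {"rotation":[0,0,0],"delta_pos":[-10,0,32],"jaw":10},
  {"rotation":[0,0,0],"delta_pos":[-10,0,30],"jaw":10},
  {"rotation":[0,0,0],"delta_pos":[-4,0,16],"jaw":10},
  {"rotation":[0,0,0],"delta_pos":[-1.5,0,5.5],"jaw":10},
  {"rotation":[0,0,0],"delta_pos":[0,0,0],"jaw":10},
  {"rotation":[0,0,0],"delta_pos":[0,0,0],"jaw":10},
], squeeze=90)

```text
clock: 13.22
position: [0.4812, 0.2341, 0.1529]
eef_rot: [[0.946, -0.0, 0.325], [-0.325, -0.001, 0.946], [0.0, -1.0, -0.001]]
force: [0.0, -0.8, -5.4]
width: 0.216
```

Run:
```python
from h import *
delta(.481,.236,.086,-.333)
S,T=cam("side"),cam("top")
d=lambda o,a:np.array(o)+[a[0]*.945+a[1]*.327,-a[0]*.327+a[1]*.945,a[2]]
p=np.array(readout.read_state()["position"]);o=p-[0,0,.072]
print("o",o)
for n,X in(("red.7",(.0894,0,.0903)),("cap",(-.099,0,.072)),("cupbottom_near",(0,-.0265,0)),("tongue end bottom near",(.075,-.0175,0))):print(n,(4*(proj(S,d(o,X))-[215,105])).round(),4*(proj(T,d(o,X)).round(1)-[205,190]))
a=[c["img"][v:v+100,u:u+100,::-1] for c,u,v in((S,215,105),(T,205,190))]
cv2.imwrite("pics/p4.png",cv2.resize(np.hstack(a),None,fx=4,fy=4,interpolation=2))
```

```text
t 13.22 p [0.4812 0.2341 0.1529] shift [-0.8 66.9  1.8] turn [0.001 0.002 0.   ] w 0.216 F [ 0.  -0.8 -5.4] j [-0.05  0.56 -0.74  1.91  0.5   0.86  0.19]
o [0.48120415 0.234395   0.08104574]
red.7 [359.  74.] [241.2  18.4]
cap [66. 51.] [110.8 298.4]
cupbottom_near [211. 199.] [233.2 184. ]
tongue end bottom near [330. 211.] [270.   76.4]
```

View pics/p4.png

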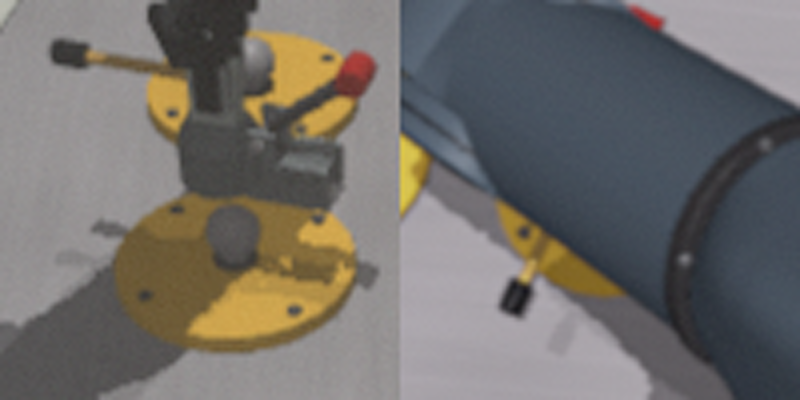

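The side view matches the model: the red grip is at (356,74) against a predicted (359,74), and the holder is level above the ball. I'll correct by (+1.0, +1.9) mm and lower it slowly.

Emit:
step_arm([
  {"rotation":[0,0,0],"delta_pos":[1,0,1.9],"jaw":10},
  {"rotation":[0,0,0],"delta_pos":[0,8,0],"jaw":10},
  {"rotation":[0,0,0],"delta_pos":[0,8,0],"jaw":10},
  {"rotation":[0,0,0],"delta_pos":[0,8,0],"jaw":10},
  {"rotation":[0,0,0],"delta_pos":[0,6,0],"jaw":10},
  {"rotation":[0,0,0],"delta_pos":[0,5,0],"jaw":10},
  {"rotation":[0,0,0],"delta_pos":[0,5,0],"jaw":10},
  {"rotation":[0,0,0],"delta_pos":[0,5,0],"jaw":10},
  {"rotation":[0,0,0],"delta_pos":[0,5,0],"jaw":10},
  {"rotation":[0,0,0],"delta_pos":[0,0,0],"jaw":10},
], squeeze=90)

```text
clock: 14.58
position: [0.483, 0.2365, 0.1027]
eef_rot: [[0.946, 0.0, 0.324], [-0.324, -0.001, 0.946], [0.0, -1.0, -0.0]]
force: [3.8, -1.6, -7.6]
width: 0.217
```

```bash
python3 -c "
from h import *
delta(.4828,.2355,.086,-.333)"
```

```text
t 14.57 p [0.483  0.2365 0.1027] shift [ 0.1 16.7 -1. ] turn [0.    0.003 0.   ] w 0.217 F [ 3.8 -1.6 -7.6] j [-0.09  0.63 -0.69  1.95  0.57  0.76  0.12]
```

Light sideways contact (about 4 N along +x), so I'll shift 1 mm that way and continue down.

Emit:
step_arm([
  {"rotation":[0,0,0],"delta_pos":[1,0,0],"jaw":10},
  {"rotation":[0,0,0],"delta_pos":[0,4,0],"jaw":10},
  {"rotation":[0,0,0],"delta_pos":[0,4,0],"jaw":10},
  {"rotation":[0,0,0],"delta_pos":[0,3,0],"jaw":10},
  {"rotation":[0,0,0],"delta_pos":[0,2,0],"jaw":10},
  {"rotation":[0,0,0],"delta_pos":[0,0,0],"jaw":10},
], squeeze=90)

```text
clock: 15.32
position: [0.4834, 0.2367, 0.0898]
eef_rot: [[0.946, -0.0, 0.324], [-0.324, -0.0, 0.946], [-0.0, -1.0, -0.0]]
force: [1.1, -3.1, -5.6]
width: 0.218
```

Emit:
step_arm([
  {"rotation":[0,0,0],"delta_pos":[0,1.5,-0.5],"jaw":10},
  {"rotation":[0,0,0],"delta_pos":[0,1.5,0],"jaw":10},
  {"rotation":[0,0,0],"delta_pos":[0,0,0],"jaw":10},
], squeeze=90)

```text
clock: 15.7
position: [0.4833, 0.2364, 0.087]
eef_rot: [[0.946, -0.0, 0.324], [-0.324, 0.0, 0.946], [-0.0, -1.0, 0.0]]
force: [0.7, 0.3, -5.2]
width: 0.218
```

Emit:
step_arm([
  {"rotation":[0,0,0],"delta_pos":[0,0.6,0],"jaw":10},
  {"rotation":[0,0,0],"delta_pos":[0,0.6,0],"jaw":10},
  {"rotation":[0,0,0],"delta_pos":[0,0,0],"jaw":10},
], squeeze=90)

```text
clock: 16.08
position: [0.4833, 0.2365, 0.0861]
eef_rot: [[0.946, 0.0, 0.324], [-0.324, 0.0, 0.946], [0.0, -1.0, 0.0]]
force: [-0.1, 0.8, 0.4]
width: 0.214
```

Contact is at TCP z 0.086, exactly as predicted. I'll press a touch more, relax the squeeze, then open.

Emit:
step_arm([
  {"rotation":[0,0,0],"delta_pos":[0,0.5,0],"jaw":10},
  {"rotation":[0,0,0],"delta_pos":[0,0,0],"jaw":10},
  {"rotation":[0,0,0],"delta_pos":[0,0,0],"jaw":10},
], squeeze=20)

```text
clock: 16.45
position: [0.4833, 0.2366, 0.0861]
eef_rot: [[0.946, 0.001, 0.324], [-0.324, 0.0, 0.946], [0.0, -1.0, 0.0]]
force: [-2.9, -1.1, 7.1]
width: 0.218
```

Emit:
step_arm([
  {"rotation":[0,0,0],"delta_pos":[0,0,0],"jaw":26},
  {"rotation":[0,0,0],"delta_pos":[0,0,0],"jaw":36},
  {"rotation":[0,0,0],"delta_pos":[0,0,0],"jaw":50},
  {"rotation":[0,0,0],"delta_pos":[0,0,0],"jaw":60},
  {"rotation":[0,0,0],"delta_pos":[0,0,0],"jaw":60},
  {"rotation":[0,0,0],"delta_pos":[0,-20,0],"jaw":60},
  {"rotation":[0,0,0],"delta_pos":[0,-40,0],"jaw":60},
  {"rotation":[0,0,0],"delta_pos":[0,-40,0],"jaw":60},
  {"rotation":[0,0,0],"delta_pos":[0,-30,0],"jaw":60},
  {"rotation":[0,0,0],"delta_pos":[40,0,0],"jaw":60},
  {"rotation":[0,0,0],"delta_pos":[50,0,0],"jaw":60},
  {"rotation":[0,0,0],"delta_pos":[50,0,0],"jaw":60},
  {"rotation":[0,0,0],"delta_pos":[50,0,0],"jaw":60},
  {"rotation":[0,0,0],"delta_pos":[0,0,0],"jaw":60},
  {"rotation":[0,0,0],"delta_pos":[0,0,0],"jaw":60},
], squeeze=20)

```text
clock: 18.32
position: [0.6626, 0.1751, 0.215]
eef_rot: [[0.946, -0.001, 0.323], [-0.323, 0.001, 0.946], [-0.001, -1.0, 0.0]]
force: [0.2, 0.1, 0.2]
width: 0.596
```

```bash
cat >> h.py <<'E'
def d(o,a): return np.array(o)+[a[0]*.945+a[1]*.327,-a[0]*.327+a[1]*.945,a[2]]
E
python3 - <<'E'
from h import *
o=np.array([.482,.2367,.014])
S,T=cam("side"),cam("top")
pts={"block":(0,0,.084),"cap":(-.099,0,.072)}
for th in (0,.6,.68,.75): pts[f"red{th}"]=(.032+.075*np.cos(th),0,.042+.075*np.sin(th))
for n,X in pts.items():print(n,d(o,X).round(4),(4*(proj(S,d(o,X))-[225,110])).round(),(4*(proj(T,d(o,X))-[210,180])).round())
r=pts["red0.68"];x=d(o,r);delta(x[0],x[1],x[2]-.002,-.333)
a=[c["img"][v:v+100,u:u+100,::-1] for c,u,v in((S,225,110),(T,210,180))]
cv2.imwrite("pics/p5.png",cv2.resize(np.hstack(a),None,fx=4,fy=4,interpolation=2))
E
```

```text
block [0.482  0.2367 0.098 ] [185. 130.] [170. 202.]
cap [0.3884 0.2691 0.086 ] [ 42. 120.] [105. 343.]
red0 [0.5831 0.2017 0.056 ] [349. 213.] [247.  69.]
red0.6 [0.5707 0.206  0.0983] [329. 155.] [233.  74.]
red0.68 [0.5674 0.2072 0.1032] [323. 148.] [230.  77.]
red0.75 [0.5641 0.2083 0.1071] [318. 141.] [227.  81.]
t 18.43 p [0.6622 0.1756 0.2156] shift [-99.9 114.5  -0.7] turn [-0.     0.005 -0.   ] w 0.599 F [-0.  -0.1  0.7] j [ 0.07  0.7  -0.74  1.43  0.48  1.2   0.52]
```

View pics/p5.png

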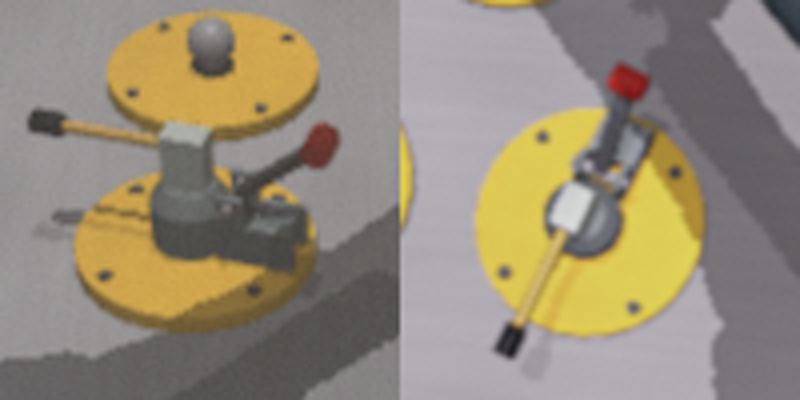

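The holder is seated level on the right stand. The block is at (186,133) against a predicted (185,130), and the grip at (320,145) puts the handle at about 0.7. Now I'll pinch the red grip again.

Emit:
step_arm([
  {"rotation":[0,0,0],"delta_pos":[-40,0,0],"jaw":60},
  {"rotation":[0,0,0],"delta_pos":[-40,0,0],"jaw":60},
  {"rotation":[0,0,0],"delta_pos":[-21,0,-0.7],"jaw":60},
  {"rotation":[0,0,0],"delta_pos":[0,30,0],"jaw":60},
  {"rotation":[0,0,0],"delta_pos":[0,40,0],"jaw":60},
  {"rotation":[0,0,0],"delta_pos":[0,30,0],"jaw":60},
  {"rotation":[0,0,0],"delta_pos":[0,13,0],"jaw":60},
  {"rotation":[0,0,0],"delta_pos":[0,0,0],"jaw":50},
  {"rotation":[0,0,0],"delta_pos":[0,0,0],"jaw":40},
  {"rotation":[0,0,0],"delta_pos":[0,0,0],"jaw":32},
  {"rotation":[0,0,0],"delta_pos":[0,0,0],"jaw":26},
  {"rotation":[0,0,0],"delta_pos":[0,0,0],"jaw":20},
  {"rotation":[0,0,0],"delta_pos":[0,0,0],"jaw":20},
  {"rotation":[0,0,0],"delta_pos":[0,0,0],"jaw":20},
], squeeze=20)

```text
clock: 20.18
position: [0.5682, 0.2069, 0.1029]
eef_rot: [[0.946, 0.002, 0.324], [-0.324, 0.001, 0.946], [0.001, -1.0, 0.001]]
force: [5.4, -0.3, 4.9]
width: 0.276
```

Emit:
step_arm([
  {"rotation":[0,0,0],"delta_pos":[4.5,6,0],"jaw":20},
  {"rotation":[0,0,0],"delta_pos":[3.9,6.4,0],"jaw":20},
  {"rotation":[0,0,0],"delta_pos":[3.3,6.7,0],"jaw":20},
  {"rotation":[0,0,0],"delta_pos":[2.6,7,0],"jaw":20},
  {"rotation":[0,0,0],"delta_pos":[1.8,7.3,0],"jaw":20},
  {"rotation":[0,0,0],"delta_pos":[1.1,7.4,0],"jaw":20},
  {"rotation":[0,0,0],"delta_pos":[0.3,4.5,0],"jaw":20},
  {"rotation":[0,0,0],"delta_pos":[0,0,0],"jaw":20},
], squeeze=20)

```text
clock: 21.18
position: [0.5844, 0.2006, 0.0563]
eef_rot: [[0.946, -0.0, 0.325], [-0.325, -0.0, 0.946], [-0.0, -1.0, -0.0]]
force: [5.8, -0.2, -0.2]
width: 0.274
```

Emit:
step_arm([
  {"rotation":[0,0,0],"delta_pos":[0,1.5,0],"jaw":20},
  {"rotation":[0,0,0],"delta_pos":[0,1.5,0],"jaw":20},
  {"rotation":[0,0,0],"delta_pos":[0,0,0],"jaw":20},
], squeeze=20)

```text
clock: 21.55
position: [0.5846, 0.2008, 0.054]
eef_rot: [[0.946, 0.001, 0.324], [-0.324, -0.0, 0.946], [0.001, -1.0, 0.0]]
force: [5.7, -1.0, 4.7]
width: 0.274
```

Emit:
step_arm([
  {"rotation":[0,0,0],"delta_pos":[0,0.8,0],"jaw":20},
  {"rotation":[0,0,0],"delta_pos":[0,0.7,0],"jaw":20},
  {"rotation":[0,0,0],"delta_pos":[0,0,0],"jaw":20},
], squeeze=20)

```text
clock: 21.92
position: [0.5847, 0.2009, 0.0532]
eef_rot: [[0.946, 0.001, 0.324], [-0.324, -0.0, 0.946], [0.001, -1.0, 0.0]]
force: [3.6, -1.7, 12.5]
width: 0.276
```

It's on the stop (12 N reaction). I'll release, back off and look.

Emit:
step_arm([
  {"rotation":[0,0,0],"delta_pos":[0,0,0],"jaw":30},
  {"rotation":[0,0,0],"delta_pos":[0,0,0],"jaw":45},
  {"rotation":[0,0,0],"delta_pos":[0,0,0],"jaw":60},
  {"rotation":[0,0,0],"delta_pos":[0,0,0],"jaw":60},
  {"rotation":[0,0,0],"delta_pos":[0,-30,0],"jaw":60},
  {"rotation":[0,0,0],"delta_pos":[0,-40,0],"jaw":60},
  {"rotation":[0,0,0],"delta_pos":[0,-40,0],"jaw":60},
  {"rotation":[0,0,0],"delta_pos":[40,-20,0],"jaw":20},
  {"rotation":[0,0,0],"delta_pos":[40,0,0],"jaw":0},
  {"rotation":[0,0,0],"delta_pos":[20,0,0],"jaw":0},
  {"rotation":[0,0,0],"delta_pos":[0,0,0],"jaw":0},
  {"rotation":[0,0,0],"delta_pos":[0,0,0],"jaw":0},
], squeeze=20)

```text
clock: 23.42
position: [0.6774, 0.1695, 0.1825]
eef_rot: [[0.946, -0.001, 0.323], [-0.323, 0.0, 0.946], [-0.001, -1.0, 0.0]]
force: [-1.4, 1.1, 0.1]
width: 0.003
```

Run:
```python
from h import *
o=np.array([.482,.2367,.014])
S,T=cam("side"),cam("top")
pts={"block":(0,0,.084),"cap":(-.099,0,.072)}
for th in (0,.05,.1): pts[f"red{th}"]=(.032+.075*np.cos(th),0,.042+.075*np.sin(th))
for n,X in pts.items():print(n,d(o,X).round(4),(4*(proj(S,d(o,X))-[225,110])).round(),(4*(proj(T,d(o,X))-[210,180])).round())
def red(f,u,v):
    h=f["img"][v:v+100,u:u+100].astype(int);m=(h[...,0]>1.7*h[...,1])&(h[...,0]>1.7*h[...,2])&(h[...,0]>60)
    y,x=np.nonzero(m);return np.array([x.mean()+u,y.mean()+v]),m.sum()
a,b=red(S,225,110),red(T,210,180);print(a,b,"red tri",tri(S,T,a[0],b[0]).round(4))
delta(*d(o,(.107,0,.085)),-.333)
a=[c["img"][v:v+100,u:u+100,::-1] for c,u,v in((S,225,110),(T,210,180))]
cv2.imwrite("pics/p6.png",cv2.resize(np.hstack(a),None,fx=4,fy=4,interpolation=2))
```

```text
block [0.482  0.2367 0.098 ] [185. 130.] [170. 202.]
cap [0.3884 0.2691 0.086 ] [ 42. 120.] [105. 343.]
red0 [0.5831 0.2017 0.056 ] [349. 213.] [247.  69.]
red0.05 [0.583  0.2017 0.0597] [349. 209.] [247.  68.]
red0.1 [0.5828 0.2018 0.0635] [348. 204.] [246.  67.]
(array([311.44827586, 163.31034483]), np.int64(58)) (array([271.76785714, 197.94642857]), np.int64(56)) red tri [0.581  0.2016 0.0562]
t 23.52 p [0.6775 0.1695 0.1828] shift [-99.7  83.8   0. ] turn [-0.     0.005 -0.   ] w -0.001 F [ 0.  -0.5 -0.4] j [ 0.07  0.74 -0.72  1.43  0.51  1.16  0.52]
```

View pics/p6.png

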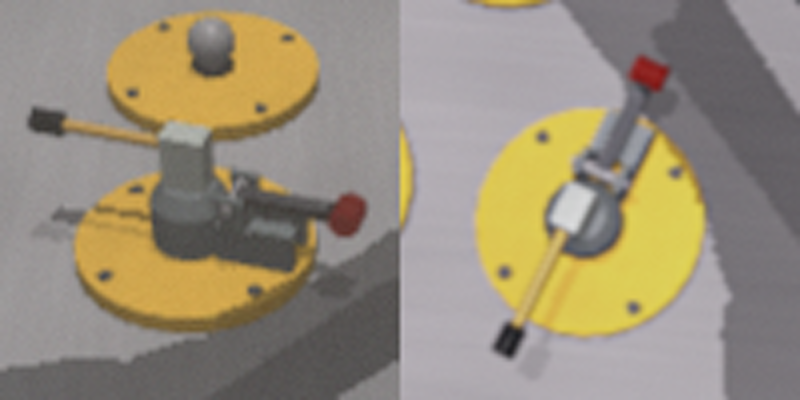

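The handle is down: the red grip triangulates to z 0.056, the locked height, and the holder is level. I'll make sure with a gentle press from above using closed fingertips.

Emit:
step_arm([
  {"rotation":[0,0,0],"delta_pos":[-40,0,0],"jaw":0},
  {"rotation":[0,0,0],"delta_pos":[-40,0,0],"jaw":0},
  {"rotation":[0,0,0],"delta_pos":[-20,0,0],"jaw":0},
  {"rotation":[0,0,0],"delta_pos":[0,30,0],"jaw":0},
  {"rotation":[0,0,0],"delta_pos":[0,40,0],"jaw":0},
  {"rotation":[0,0,0],"delta_pos":[0,12,0],"jaw":0},
  {"rotation":[0,0,0],"delta_pos":[0,2,0],"jaw":0},
  {"rotation":[0,0,0],"delta_pos":[0,0,0],"jaw":0},
], squeeze=20)

```text
clock: 24.52
position: [0.5844, 0.2016, 0.0998]
eef_rot: [[0.946, 0.001, 0.324], [-0.324, 0.001, 0.946], [0.001, -1.0, 0.001]]
force: [0.5, -0.0, 0.5]
width: -0.002
```

Emit:
step_arm([
  {"rotation":[0,0,0],"delta_pos":[0,0.7,0],"jaw":0},
  {"rotation":[0,0,0],"delta_pos":[0,0.5,0],"jaw":0},
  {"rotation":[0,0,0],"delta_pos":[0,0,0],"jaw":0},
], squeeze=20)

```text
clock: 24.9
position: [0.584, 0.201, 0.0977]
eef_rot: [[0.946, 0.0, 0.324], [-0.324, 0.0, 0.946], [0.0, -1.0, 0.0]]
force: [-1.0, -0.2, -0.1]
width: 0.003
```

Still about 15 mm short of the grip, with no contact yet.

Emit:
step_arm([
  {"rotation":[0,0,0],"delta_pos":[0,6,0],"jaw":0},
  {"rotation":[0,0,0],"delta_pos":[0,4,0],"jaw":0},
  {"rotation":[0,0,0],"delta_pos":[0,2,0],"jaw":0},
  {"rotation":[0,0,0],"delta_pos":[0,1,0],"jaw":0},
  {"rotation":[0,0,0],"delta_pos":[0,0,0],"jaw":0},
], squeeze=20)

```text
clock: 25.52
position: [0.5839, 0.2011, 0.0844]
eef_rot: [[0.946, -0.0, 0.324], [-0.324, -0.0, 0.946], [-0.0, -1.0, -0.0]]
force: [0.4, 0.5, 0.9]
width: 0.002
```

Emit:
step_arm([
  {"rotation":[0,0,0],"delta_pos":[0,1,0],"jaw":0},
  {"rotation":[0,0,0],"delta_pos":[0,0,0],"jaw":0},
], squeeze=20)

```text
clock: 25.78
position: [0.5839, 0.201, 0.0834]
eef_rot: [[0.946, 0.0, 0.324], [-0.324, 0.0, 0.946], [0.0, -1.0, 0.0]]
force: [-0.3, 0.2, -0.2]
width: -0.004
```

Emit:
step_arm([
  {"rotation":[0,0,0],"delta_pos":[0,1,0],"jaw":0},
  {"rotation":[0,0,0],"delta_pos":[0,0,0],"jaw":0},
], squeeze=20)

```text
clock: 26.02
position: [0.5841, 0.2011, 0.0826]
eef_rot: [[0.946, 0.0, 0.324], [-0.324, 0.0, 0.946], [0.0, -1.0, 0.0]]
force: [0.3, -0.1, 3.4]
width: 0.002
```

Emit:
step_arm([
  {"rotation":[0,0,0],"delta_pos":[0,0.6,0],"jaw":0},
  {"rotation":[0,0,0],"delta_pos":[0,0,0],"jaw":0},
], squeeze=20)

```text
clock: 26.28
position: [0.5842, 0.2012, 0.0822]
eef_rot: [[0.946, 0.001, 0.324], [-0.324, 0.0, 0.946], [0.001, -1.0, 0.0]]
force: [-1.5, -0.7, 5.4]
width: -0.002
```

Emit:
step_arm([
  {"rotation":[0,0,0],"delta_pos":[0,0.8,0],"jaw":0},
  {"rotation":[0,0,0],"delta_pos":[0,0,0],"jaw":0},
], squeeze=20)

```text
clock: 26.52
position: [0.5844, 0.2012, 0.0817]
eef_rot: [[0.946, 0.001, 0.324], [-0.324, 0.0, 0.946], [0.001, -1.0, 0.001]]
force: [0.1, -1.7, 8.5]
width: -0.007
```

Emit:
step_arm([
  {"rotation":[0,0,0],"delta_pos":[0,-20,0],"jaw":0},
  {"rotation":[0,0,0],"delta_pos":[0,-40,0],"jaw":0},
  {"rotation":[0,0,0],"delta_pos":[0,-40,0],"jaw":0},
  {"rotation":[0,0,0],"delta_pos":[40,-20,0],"jaw":0},
  {"rotation":[0,0,0],"delta_pos":[40,0,0],"jaw":0},
  {"rotation":[0,0,0],"delta_pos":[20,0,0],"jaw":0},
  {"rotation":[0,0,0],"delta_pos":[0,0,0],"jaw":0},
  {"rotation":[0,0,0],"delta_pos":[0,0,0],"jaw":0},
], squeeze=20)

```text
clock: 27.52
position: [0.6775, 0.1695, 0.2014]
eef_rot: [[0.946, -0.001, 0.323], [-0.323, 0.001, 0.946], [-0.001, -1.0, 0.0]]
force: [0.2, 0.4, 0.8]
width: -0.002
```

Run:
```python
from h import *
S,T=cam("side"),cam("top")
def red(f,u,v):
    h=f["img"][v:v+100,u:u+100].astype(int);m=(h[...,0]>1.7*h[...,1])&(h[...,0]>1.7*h[...,2])&(h[...,0]>60)
    y,x=np.nonzero(m);return np.array([x.mean()+u,y.mean()+v]),m.sum()
a,b=red(S,225,110),red(T,210,180);print(a,b,"red tri",tri(S,T,a[0],b[0]).round(4))
a=[c["img"][v:v+100,u:u+100,::-1] for c,u,v in((S,225,110),(T,210,180))]
cv2.imwrite("pics/p7.png",cv2.resize(np.hstack(a),None,fx=4,fy=4,interpolation=2))
```

```text
(array([311.45614035, 163.22807018]), np.int64(57)) (array([271.85454545, 197.94545455]), np.int64(55)) red tri [0.581  0.2014 0.0567]
```

View pics/p7.png

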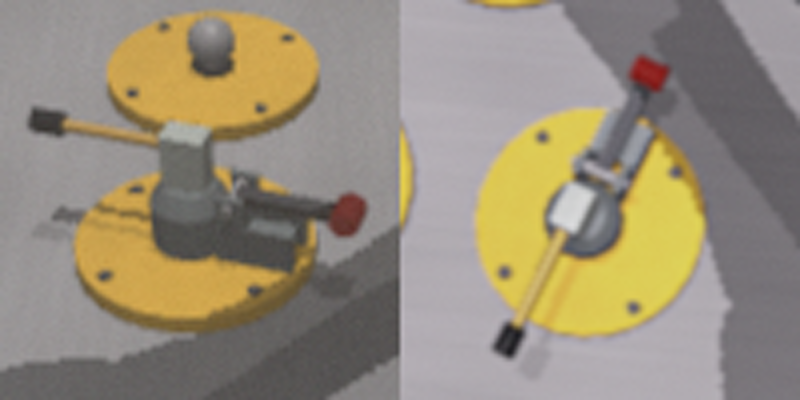

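The picture is unchanged: holder level and seated, handle down with the red grip at (347,215), and the robot clear. I'm handing it in.

```bash
python3 -c "
from station import bot;print(bot.job_done())"
```

```text
the job is handed in; nothing more can be done
None
```

The probe holder is mounted and locked on the rightmost yellow stand, and I handed the job in at about 27.6 s. The hand-in gives no verdict.

I pinched the red grip and raised the handle to about 0.7 rad while the holder stood on the bench. I then carried the holder by its block and lowered it slowly over the ball. There was about 4 N of sideways contact on the way down, which I eased with a 1 mm shift. Last, I swung the handle down, pressed it from above with closed fingertips, and backed the arm away.

**Last checks:**
- **Seating:** contact came at TCP z 0.086, exactly the predicted home height. In the pictures the holder looks level, and its block is within 1 px of the model.
- **Handle:** the red grip's height measured 56–57 mm, against 56 mm expected when locked. The stop pushed back with 12 N during the swing and 8.5 N in the final press, and the handle stayed down afterwards.
- **Disagreements:** none of note; the camera measurements differed from the model by about 2 mm at most.

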